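# Switch the hall radio on and turn it up four clicks

## Task

Switch on the radio that stands on the sideboard with its red power rocker, and with a fingertip roll its black volume wheel exactly four clicks louder than it was left. Leave the tone wheel and everything else on the sideboard alone.

Things in the scene. Friction and masses are not known exactly. Their poses are not given: they have to be found in the camera images.
- radio: wood-cased table radio, 130 deep x 280 wide x 121 high to its aluminium top plate, rubber-footed, heavy, does not shift. Origin: centre of its underside; x points from its front (grille, towards the user) to its back, y to the user's left, z up. On the top: volume wheel (right), tone wheel (middle), power rocker (left), folded aerial 11 mm high along the rear edge (x = +53 mm)
- volume_crown (a point): topmost point of the volume wheel (fixed to the radio, at radio x -8, y -80, z 131 mm; axes as the radio). Black knurled rubber-rimmed edge wheel, radius 26, 13 wide, on a level axle along the radio's y, standing 10 mm out of its slot in the top plate (slot x -28 to +12 mm). Turns under a fingertip pressed on its edge (some 4 to 20 N) and drawn along radio x: 1 mm of draw = 1 mm of rim
- volume (a joint): angle of the volume wheel, rad: 0 at the quiet stop, 5.24 at the loud stop, growing (louder) as the crown rolls away from the user, towards the radio's back (+x). Spring clicks every 0.262 rad (15 degrees, 6.8 mm of rim); a click takes about 1.3 N at the rim, and a wheel let go between two clicks falls into the nearer one, where it rests
- volume_line (a point): orange line across the volume wheel's rim (it turns with the wheel; 26 mm from the axle); at the crown when the joint reads 2.62, before the crown (user's side) below that, beyond it above that
- tone_line (a point): black line across the rim of the tone wheel: silver knurled edge wheel of the same size as the volume wheel, at radio x -8, y +5 mm, without clicks, easily turned; to be left alone
- power (a joint): red power rocker, 36 long (radio x) x 20 wide, on the left of the radio's top, pivot across its middle at radio x -8, y +90, z 126 mm. 0: off, far end up; 0.40 rad: on, far end fully down at the stop. Moves when its far half is pressed down (about 2 to 3 N) and stays where it is left
- power_far (a point): point on the rocker's upper face 3 mm short of its far end, beyond its white dot (it moves with the rocker): about 14 mm beyond the pivot in radio x, 133 mm above the sideboard when off, 127 mm when fully on (still 6 mm above the top plate)
- tray: bystander: light wooden key tray with blue lining, 160 x 220 x 30; origin at the centre of its underside
- fob: bystander: black car key fob, 62 x 34 x 14, lying in the tray; origin at the centre of its underside
- glasses_case: bystander: brown leather glasses case, 160 x 62 x 43; origin at the centre of its underside
- phone: bystander: grey cordless phone standing in its cradle, 95 x 85, 175 high; origin at the centre of the underside
- candle: bystander: candle in an amber glass, 74 across, 80 high; origin at the centre of its underside
- books: bystander: two hardback books lying on each other, 130 x 190 x 46; origin at the centre of the underside
- vase: bystander: small blue ceramic vase, 80 across, 140 high; origin at the centre of its underside

How it is judged:
At the end, for the whole second after the job is handed in: The power rocker is on (joint power over 0.33 of 0.40 rad) and the volume wheel rests four clicks louder than at the start (its line 23.7 to 28.3 mm, straight across, from where it began, i.e. within 0.4 click, on the loud side) (distance of volume_line from where it was at the start of the episode between 0.0237 and 0.0283 m and value of joint volume above 2.55 rad and value of joint power above 0.33 rad and velocity of joint volume between -0.1 and 0.1 rad/s); the robot touches nothing.
It fails at once if the tone wheel is turned (its line moves more than 6 mm) (distance of tone_line from where it was at the start of the episode above 0.006 m).
It fails at once if one of the other things on the sideboard (tray, fob, glasses case, phone, candle, books, vase) is displaced by more than 20 mm (distance of any of tray, fob, glasses_case, phone, candle, books, vase from where it was at the start of the episode above 0.02 m).
It also fails if it takes over 42 s, if anything falls off the work surface, if the arm or the gripper's body presses on something with over 40 N, if the wrist force passes 120 N, or if a joint passes its speed limit or range.

## Robot

A 6-joint arm with a two-finger parallel gripper is mounted at the origin on the work surface. World frame = base frame: x ahead of the robot, y to its left, z up, the work surface at z = 0. Lengths are in m, angles in rad, forces in N, time in s.
With the tool pointing down it reaches from about 0.375 to 0.9 m from the base axis. Payload 3.1 kg.
Tool frame: the origin (TCP) lies on the centre line of the jaws, within the pads' length; the fingertips stand 22 mm ahead of it and the grasp point (between the pads) lies 3 mm ahead of it; z points along the fingers, y is the line along which they close (so a half turn about z gives the same grasp; the last joint's range is limited). The gripper opens to 85 mm and grips with 20 to 120 N. Pads are 22 mm wide; open, the fingers measure 114 mm over their backs; the gripper's body (76 mm by 85 mm) begins 54 mm behind the grasp point. The pads swing forward as they close: fully open they stand 13 mm farther back than shut.
Start: joints at [0.951, 0.527, 1.433, -0, 1.181, -0.178], TCP at [0.267, 0.565, 0.23] pointing down, gripper open.
Joint ranges: [-3.08, 3.08], [-0.75, 2.2], [0.22, 2.44], [-1.43, 4.57], [0, 2.65], [-2.85, 2.85]. Speed limits (rad/s): [2.79, 2.79, 3.14, 3.14, 3.14, 3.14].

## Interface

Orientations are given as a unit quaternion [x, y, z, w].
In Python, from station import manip, vision gives the robot as it stands (manip), with the cameras (vision).
- The arm moves only by the tool move_tool, called after "Emit:" as name(argument=value, ...) on one line, values as JSON. Schema: {"type":"object","properties":{"deltas":{"type":"array","items":{"type":"array","items":{"type":"array","items":{"type":"number"},"minItems":5,"maxItems":5},"minItems":1,"maxItems":20},"minItems":1,"maxItems":1},"clamp_n":{"type":"number"},"only":{"type":"string"},"quiet":{"type":"boolean"},"lines":{"type":"string"}},"required":["deltas"],"additionalProperties":false}. deltas is a list that holds a single list of rows (three levels of brackets), with 1 to 20 rows, each of 5 numbers: dx, dy, dz in fractions of the full range, 1 being 1000 mm, then a turn about the tool's z in a scale on which 1.0 is 2 rad, then the opening from 0.0 (shut) to 1.0 (fully open); each row is the pose to reach, as a shift and turn from the pose commanded when the call began, along the tool's axes at that moment; what a row does not reach only later rows make up. A row lasts 1/10 s, in which the tool goes at most 0.05 m and 0.15 rad, less where a joint would pass 70% of its speed; a pose out of reach is approached as far as the arm can. The fingers move at their own pace and stop on an object; clamp_n is the grip in N (left out, the last holds). Time passes only in rows, so rows that do not move let the fingers close. The tool returns the time, the measured TCP pose, the force, the opening and the grip force at its end. only (a regular expression) keeps the lines of the reply that match it, lines (a string "A,B") keeps lines A to B, and quiet returns only ok. Shift and turn numbers lie between -1 and 1, and a call with a number outside is refused. Input that does not fit is refused with a message, and nothing moves.
- manip.sense(): the state, without advancing time (a new reading comes with each control period).
- vision.snapshot(name): name is "scene" or "top" or "wrist"; returns a dict with "pixels" (480x640x3 uint8, red, green, blue), "range_z" (480x640 float32, m along the optical axis (not along the pixel's ray), 0 where there is no reading), "fov_y" (degrees; the focal length in pixels is half the picture's height over the tangent of half this angle, whatever the lens; pixels are square), "cx", "cy" (the principal point, pixels), "R" (3x3) and "t" (3): a world point X has camera coordinates R X + t; the wrist camera has in their place "hand_eye" (4x4, takes a point from camera to tool coordinates, whose origin is the TCP and whose axes are the flange's). Camera axes: x right, y down, z forward; pixel columns grow to the right and rows downward; lengths in m; the calibration is good to about 2 mm. A picture is of the moment at which its call begins: read the wrist's pose just before it.
- manip.sign_off(): hands the job in; it is judged then, once.
The state is a dict: "t": time; "q": joint angles; "qd": joint speeds; "tau": joint torques, N m; "tcp_pos": TCP position; "tool_rot": TCP orientation; "force": force on the tool from outside, world axes, zero at the start; "ft_torque": the same for the moment, N m; "finger_gap": opening from 0.0 (shut) to 1.0 (fully open); "gripper_force": force on a finger pad.
Only numpy, scipy, OpenCV 4.12 (cv2) and the standard library are available. Lean on these libraries where they do the work, as an engineer would, in place of code of your own. Each camera call takes 0.05 s, during which the arm holds its last target. There are 200 camera calls.

## Working session

There is one attempt and no reset: what is moved stays moved. The work goes in short steps, Python scripts to look and compute and a tool call to move; the robot and the scene stay as the last step left them, time stands still between calls to the robot, and variables do not carry over. Pictures are saved under pics/ and viewed, at most 10 in all, crops included, and the job is handed in when it is done.

```bash
ls; mkdir -p pics; cat > h.py <<'E'
import numpy as np,cv2
from station import manip, vision
def snap(n,f=None):
    s=manip.sense();d=vision.snapshot(n);d['s']=s
    if f: cv2.imwrite('pics/'+f,cv2.cvtColor(d['pixels'],cv2.COLOR_RGB2BGR))
    np.save('%s.npy'%n,d,allow_pickle=True)
    return d
def pt(d,u,v):
    z=d['range_z'][int(v),int(u)];f=240/np.tan(np.radians(d['fov_y'])/2)
    c=np.array([(u-d['cx'])*z/f,(v-d['cy'])*z/f,z])
    return d['R'].T@(c-d['t'])
def ray(d,u,v,h):
    f=240/np.tan(np.radians(d['fov_y'])/2)
    r=d['R'].T@np.array([(u-d['cx'])/f,(v-d['cy'])/f,1]);o=-d['R'].T@d['t']
    return o+r*(h-o[2])/r[2]
E
python3 - <<'E'
from h import *
for n in('top','scene'):
    d=snap(n,n+'0.png')
    print(n,d['fov_y'],d['cx'],d['cy'],-d['R'].T@d['t'],d['R'].round(2).tolist())
s=manip.sense();print({k:np.round(v,3) for k,v in s.items()})
E
```

```text
pics
station.py
top 55.89508685767281 320.3761576395231 239.40364217640584 [ 0.38288845 -0.06324431  1.16085419] [[-0.06, -1.0, -0.0], [-0.98, 0.06, -0.21], [0.21, -0.01, -0.98]]
scene 45.357582452888536 316.77434381645776 237.37319164634536 [ 1.34730688 -0.91186103  1.14139908] [[0.74, 0.68, 0.01], [0.47, -0.5, -0.73], [-0.49, 0.54, -0.68]]
{'t': np.float64(0.1), 'q': array([ 0.951,  0.528,  1.434, -0.   ,  1.181, -0.178]), 'qd': array([-0.   , -0.001, -0.003, -0.   ,  0.001,  0.001]), 'tau': array([-0.0000e+00, -4.4330e+01, -1.7859e+01, -0.0000e+00,  4.0000e-03,
        0.0000e+00]), 'tcp_pos': array([0.267, 0.564, 0.229]), 'tool_rot': array([ 0.219,  0.976, -0.001, -0.   ]), 'force': array([0.636, 0.516, 0.959]), 'ft_torque': array([-0.018,  0.028, -0.046]), 'gripper_force': np.float64(0.0), 'finger_gap': np.float64(1.002)}
```

View pics/top0.png

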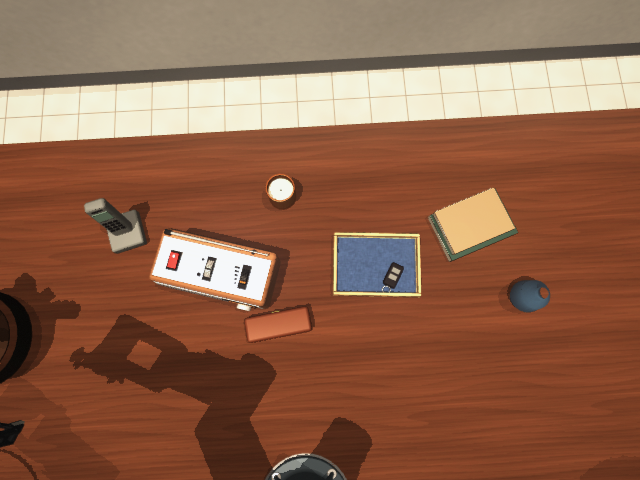

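View pics/scene0.png

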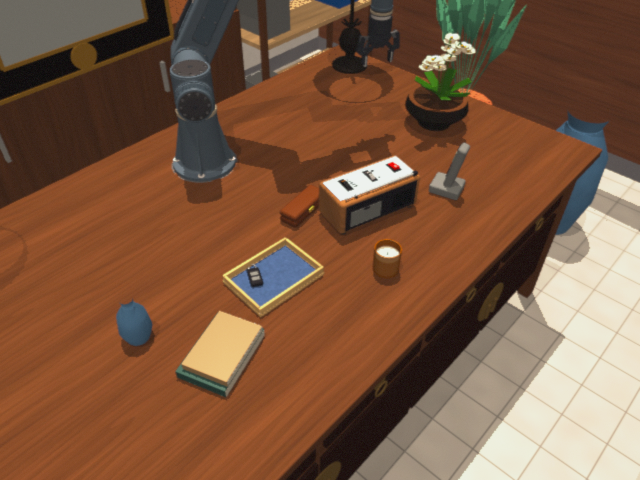

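The top view shows the radio around (213,268): red rocker (174,260), tone wheel (208,268), volume wheel (244,276). Radio x points roughly up in this picture, away from the robot. Next I'll enlarge it.

```bash
python3 - <<'E'
from h import *
d=np.load('top.npy',allow_pickle=True).item()
a=cv2.cvtColor(d['pixels'],cv2.COLOR_RGB2BGR)[222:312,145:285]
b=np.load('scene.npy',allow_pickle=True).item()
e=cv2.cvtColor(b['pixels'],cv2.COLOR_RGB2BGR)[150:220,315:425]
a=cv2.resize(a,None,fx=4,fy=4,interpolation=2)
e=cv2.resize(e,(560,356-120),interpolation=2)
cv2.imwrite('pics/c1.png',np.vstack([a,e]))
for u,v in[(174,260),(208,268),(244,276),(225,265),(190,268)]:print(u,v,pt(d,u,v).round(3),ray(d,u,v,.131).round(3))
E
```

```text
174 260 [0.571 0.269 0.13 ] [0.571 0.268 0.131]
208 268 [0.547 0.19  0.133] [0.548 0.19  0.131]
244 276 [0.524 0.108 0.132] [0.524 0.108 0.131]
225 265 [0.554 0.153 0.122] [0.552 0.151 0.131]
190 268 [0.551 0.234 0.123] [0.55  0.231 0.131]
```

View pics/c1.png

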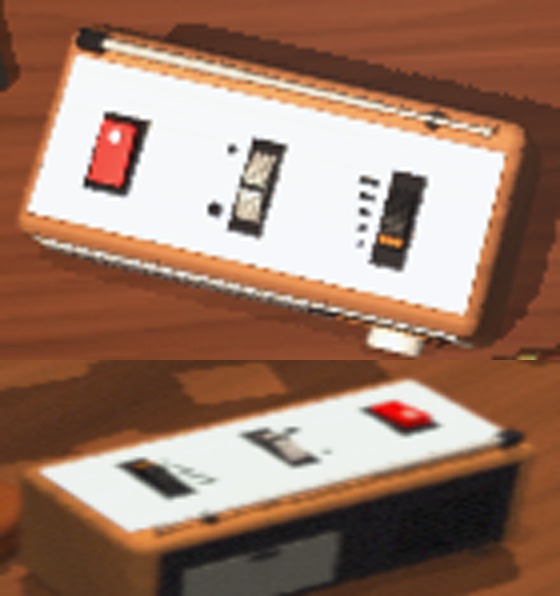

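```bash
cat >> h.py <<'E'
from scipy.spatial.transform import Rotation as Rn
def plate(d):
    p=d['pixels'].astype(int);f=240/np.tan(np.radians(d['fov_y'])/2)
    v,u=np.nonzero((p.min(2)>190)&(d['range_z']>0))
    P=np.array([pt(d,a,b) for a,b in zip(u,v)]);P=P[(abs(P[:,2]-.121)<.015)]
    m=np.median(P,0);P=P[np.linalg.norm(P[:,:2]-m[:2],axis=1)<.16]
    return cv2.minAreaRect((P[:,:2]*1000).astype(np.float32)),np.median(P[:,2])
def go(target,yaw):
    # tool shift to target (world), tool -x along yaw
    s=manip.sense();R=Rn.from_quat(s['tool_rot']).as_matrix()
    cur=np.arctan2(-R[1,0],-R[0,0])
    return (R.T@(np.array(target)-s['tcp_pos'])).round(4),'turn',round(-(yaw-cur),4),'tcp',s['tcp_pos'].round(4)
def wr(d):
    R=Rn.from_quat(d['s']['tool_rot']).as_matrix();T=np.eye(4);T[:3,:3]=R;T[:3,3]=d['s']['tcp_pos']
    M=np.linalg.inv(T@d['hand_eye']);d['R']=M[:3,:3];d['t']=M[:3,3];return d
E
python3 - <<'E'
from h import *
d=np.load('top.npy',allow_pickle=True).item()
print(plate(d))
print(go((.5,.2,.30),-.274))
print(pt(d,95,205),pt(d,125,235))
E
```

```text
(((548.4622802734375, 185.65365600585938), (262.2537841796875, 119.86094665527344), 73.40396881103516), np.float64(0.12136920832742745))
(array([-0.3666, -0.2299, -0.0707]), 'turn', np.float64(-0.1678), 'tcp', array([0.2668, 0.5645, 0.2289]))
[0.70115113 0.43596093 0.17184445] [0.66248237 0.42803869 0.02777392]
```

Careful with the scale: turns go in shares of 2 rad. That gives: -0.156 rad / 2 = -0.078.

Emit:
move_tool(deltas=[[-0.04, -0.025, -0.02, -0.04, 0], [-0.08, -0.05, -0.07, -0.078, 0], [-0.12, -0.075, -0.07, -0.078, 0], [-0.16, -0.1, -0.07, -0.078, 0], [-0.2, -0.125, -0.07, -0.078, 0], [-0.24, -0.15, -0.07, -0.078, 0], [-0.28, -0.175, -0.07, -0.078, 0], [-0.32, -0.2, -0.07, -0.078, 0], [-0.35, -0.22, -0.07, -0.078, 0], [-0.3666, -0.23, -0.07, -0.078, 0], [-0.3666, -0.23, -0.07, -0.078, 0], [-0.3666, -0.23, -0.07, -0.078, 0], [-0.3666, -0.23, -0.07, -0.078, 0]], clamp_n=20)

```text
refused: deltas: the value is too long (schema: maxItems 1). Nothing was moved.
```

The error is about the shape of the input: a list holding one list of rows, three levels of brackets. Fixing that and sending the same move.

Emit:
move_tool(deltas=[[[-0.04, -0.025, -0.02, -0.04, 0], [-0.08, -0.05, -0.07, -0.078, 0], [-0.12, -0.075, -0.07, -0.078, 0], [-0.16, -0.1, -0.07, -0.078, 0], [-0.2, -0.125, -0.07, -0.078, 0], [-0.24, -0.15, -0.07, -0.078, 0], [-0.28, -0.175, -0.07, -0.078, 0], [-0.32, -0.2, -0.07, -0.078, 0], [-0.35, -0.22, -0.07, -0.078, 0], [-0.3666, -0.23, -0.07, -0.078, 0], [-0.3666, -0.23, -0.07, -0.078, 0], [-0.3666, -0.23, -0.07, -0.078, 0], [-0.3666, -0.23, -0.07, -0.078, 0]]], clamp_n=20)

```text
t: 1.4
tcp_pos: [0.4993, 0.2012, 0.2996]
tool_rot: [0.142, 0.99, 0.0, -0.001]
force: [-0.3, -1.0, 0.1]
finger_gap: -0.006
gripper_force: 0.0
```

```bash
python3 - <<'E'
from h import *
d=wr(snap('wrist','w1.png'));np.save('w1.npy',d,allow_pickle=True)
print(d['fov_y'],plate(d)); print(d['R'].round(2).tolist(),-d['R'].T@d['t'])
E
```

```text
62.84681152484396 (((550.521728515625, 192.47653198242188), (247.28915405273438, 118.88446807861328), 72.611572265625), np.float64(0.12212428281808331))
[[0.28, 0.96, -0.0], [0.91, -0.27, 0.3], [0.29, -0.09, -0.95]] [0.42582647 0.22216898 0.44496952]
```

View pics/w1.png

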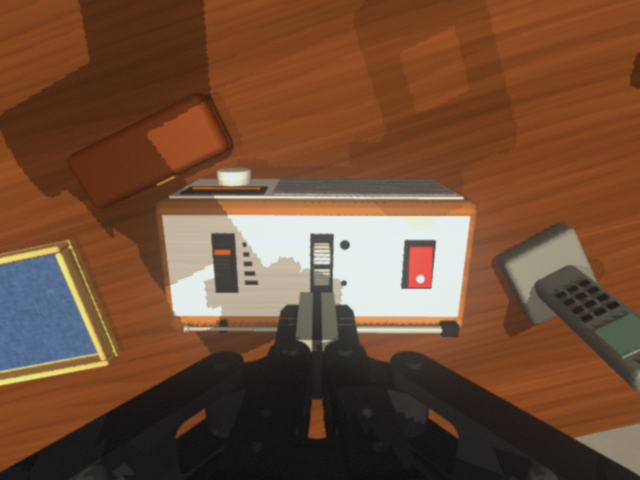

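The wrist view shows the volume wheel at about (225,263) with its orange line at (222,252), the tone wheel at (322,263), the rocker at (420,265) and its dot at (420,279). The shut fingertips are at (317,295–340). I'll enlarge this view and triangulate from both views.

```bash
python3 - <<'E'
from h import *
d=np.load('w1.npy',allow_pickle=True).item();t=np.load('top.npy',allow_pickle=True).item()
a=cv2.cvtColor(d['pixels'],cv2.COLOR_RGB2BGR)[190:345,150:480]
cv2.imwrite('pics/w1c.png',cv2.resize(a,(792,372),interpolation=2))
def tri(p,q):
    A=[];
    for D,(u,v) in((d,p),(t,q)):
        f=240/np.tan(np.radians(D['fov_y'])/2);M=np.c_[D['R'],D['t']]
        x,y=(u-D['cx'])/f,(v-D['cy'])/f;A+=[x*M[2]-M[0],y*M[2]-M[1]]
    A=np.array(A);return np.linalg.lstsq(A[:,:3],-A[:,3],rcond=None)[0].round(4)
print('orange',tri((222,252),(242.4,282)),'dot',tri((420,279),(174,256)),'tone',tri((322,263),(209.2,269)))
for n,p in dict(vol=(225,263),line=(222,252),tone=(321.5,263),red=(420,265),dot=(420,279)).items():print(n,pt(d,*p).round(4))
E
```

```text
orange [0.5116 0.1124 0.1289] dot [0.5799 0.2677 0.1364] tone [0.5477 0.1904 0.1213]
vol [0.5216 0.1123 0.1313]
line [0.5121 0.1125 0.1288]
tone [0.5446 0.1916 0.1318]
red [0.5705 0.2721 0.131 ]
dot [0.5821 0.269  0.1334]
```

View pics/w1c.png

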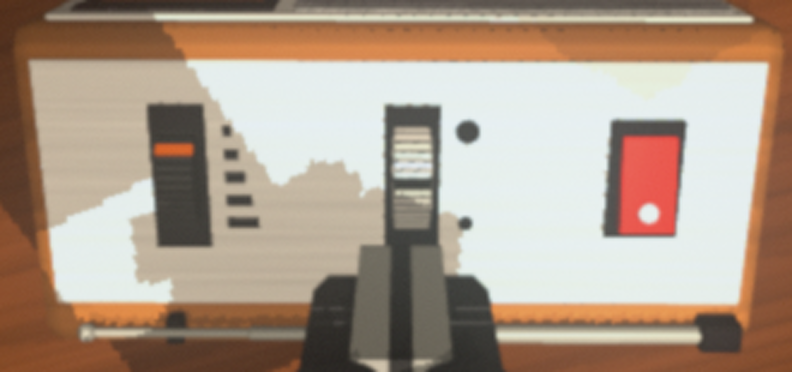

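```bash
python3 - <<'E'
from h import *
d=np.load('w1.npy',allow_pickle=True).item();t=np.load('top.npy',allow_pickle=True).item()
c=lambda x,y:ray(d,150+(x-.5)/2.4+.2,190+(y-.5)/2.4+.2,.121)[:2]
k=lambda x,y:ray(t,145+x/4,222+y/4,.121)[:2]
V=np.mean([c(148,104),c(203,104),c(157,246),c(211,244)],0);T=np.mean([c(385,105),c(440,106),c(388,246),c(439,246)],0)
V2=np.mean([k(392,172),k(426,176),k(372,264),k(402,270)],0);T2=np.mean([k(253,138),k(286,143),k(230,230),k(262,237)],0)
for v,q in((V,T),(V2,T2)):
  e=q-v;print('vol',v.round(4),'tone',q.round(4),np.linalg.norm(e).round(4),'yaw',np.arctan2(-e[0],e[1]).round(4))
cor=np.array([c(28,60),c(768,62),c(58,303),c(740,303)]);print(cor.mean(0),cor.round(3).tolist())
E
```

```text
vol [0.525  0.1085] tone [0.5497 0.1908] 0.0859 yaw -0.2911
vol [0.5232 0.1085] tone [0.5475 0.1893] 0.0844 yaw -0.2925
[0.55184448 0.18459057] [[0.468, 0.072], [0.543, 0.324], [0.561, 0.045], [0.635, 0.297]]
```

```bash
python3 - <<'E'
from h import *
print(go((.590,.2661,.167),-.291))
d=np.load('w1.npy',allow_pickle=True).item()
s=d['s'];R=Rn.from_quat(s['tool_rot']).as_matrix()
for x,y in((375,260),(425,260),(375,340),(425,340),(370,300)):
    u,v=150+x/2.4,190+y/2.4
    print((R.T@(pt(d,u,v)-s['tcp_pos'])).round(4))
E
```

```text
(array([-0.069 ,  0.0876,  0.1326]), 'turn', np.float64(0.0068), 'tcp', array([0.4993, 0.2014, 0.2997]))
[ 0.0101 -0.0045 -0.0122]
[ 0.0105  0.0033 -0.013 ]
[ 0.01   -0.0039 -0.0354]
[ 0.0105  0.0027 -0.0362]
[ 0.0102 -0.0048 -0.025 ]
```

```bash
python3 - <<'E'
from h import *
d=np.load('w1.npy',allow_pickle=True).item()
s=d['s'];R=Rn.from_quat(s['tool_rot']).as_matrix()
print(d['hand_eye'].round(4).tolist(),d['cx'],d['cy'])
for v in range(284,400,4):
    print(v,d['range_z'][v,307].round(4),d['pixels'][v,307],(R.T@(pt(d,307,v)-s['tcp_pos'])).round(4))
f=240/np.tan(np.radians(d['fov_y'])/2)
for z in(-.01,.022):
    c=d['R']@(s['tcp_pos']+R@[.0105,0,z])+d['t'];print(z,c[:2]/c[2]*f+[d['cx'],d['cy']])
E
```

```text
[[-0.0008, -0.9532, -0.3024, 0.0766], [1.0, -0.0007, -0.0004, -0.0005], [0.0002, -0.3024, 0.9532, -0.1453], [0.0, 0.0, 0.0, 1.0]] 316.59570209442217 236.62546967263646
284 0.3514 [194 180 160] [-0.0701 -0.0093  0.1768]
288 0.3527 [191 178 157] [-0.074  -0.0093  0.1769]
292 0.152 [135 127 114] [ 0.0102 -0.0043 -0.0069]
296 0.1492 [112 108  96] [ 0.01   -0.0042 -0.0099]
300 0.145 [111 108  97] [ 0.0105 -0.0041 -0.0142]
304 0.1423 [111 107  94] [ 0.0103 -0.0041 -0.0171]
308 0.1396 [110 106  93] [ 0.0102 -0.004  -0.0199]
312 0.1373 [109 105  92] [ 0.01   -0.0039 -0.0224]
316 0.1335 [109 104  92] [ 0.0105 -0.0038 -0.0262]
320 0.1313 [108 103  91] [ 0.0103 -0.0038 -0.0286]
324 0.1304 [107 103  90] [ 0.0095 -0.0038 -0.0298]
328 0.1282 [108 103  91] [ 0.0094 -0.0037 -0.0321]
332 0.125 [106  99  89] [ 0.0099 -0.0036 -0.0354]
336 0.1228 [105 100  88] [ 0.0099 -0.0036 -0.0377]
340 0.1192 [183 171 151] [ 0.0106 -0.0035 -0.0411]
344 0.1217 [179 167 148] [ 0.0081 -0.0035 -0.0394]
348 0.1144 [42 42 37] [ 0.0111 -0.0034 -0.0461]
352 0.112 [39 36 33] [ 0.0114 -0.0033 -0.0485]
356 0.1111 [39 35 34] [ 0.0108 -0.0033 -0.0496]
360 0.1077 [35 32 30] [ 0.0118 -0.0032 -0.0529]
364 0.1064 [32 28 27] [ 0.0115 -0.0032 -0.0543]
368 0.106 [29 26 24] [ 0.0107 -0.0032 -0.055 ]
372 0.1078 [29 24 24] [ 0.0086 -0.0032 -0.0538]
376 0.108 [26 23 21] [ 0.0074 -0.0032 -0.0539]
380 0.1109 [30 28 25] [ 0.0045 -0.0033 -0.0519]
384 0.1132 [27 25 24] [ 0.0019 -0.0033 -0.0502]
388 0.1136 [29 27 27] [ 0.0005 -0.0034 -0.0503]
392 0.1143 [31 27 27] [-0.0011 -0.0034 -0.05  ]
396 0.1151 [30 29 26] [-0.0028 -0.0034 -0.0497]
-0.01 [318.12643863 294.84990626]
0.022 [317.88102354 263.77178483]
```

The wrist depth puts the shut fingertips at about z = −6 mm in tool coordinates, where the text says +22 mm. I'll hover over the rocker at a height that is safe either way and check with the other cameras.

To row units: 0.007 rad / 2 = 0.0035.

Emit:
move_tool(deltas=[[[-0.03, 0.035, 0.02, 0.0035, 0], [-0.055, 0.07, 0.04, 0.0035, 0], [-0.069, 0.0876, 0.08, 0.0035, 0], [-0.069, 0.0876, 0.11, 0.0035, 0], [-0.069, 0.0876, 0.1326, 0.0035, 0], [-0.069, 0.0876, 0.1326, 0.0035, 0], [-0.069, 0.0876, 0.1326, 0.0035, 0]]])

```text
t: 2.15
tcp_pos: [0.5907, 0.2659, 0.1674]
tool_rot: [0.145, 0.989, -0.0, -0.0]
force: [0.1, 0.2, 0.1]
finger_gap: -0.002
gripper_force: 0.0
```

```bash
python3 - <<'E'
from h import *
d=wr(snap('wrist'));b=snap('scene')
im=cv2.cvtColor(b['pixels'],cv2.COLOR_RGB2BGR)[80:220,300:440]
w=cv2.cvtColor(d['pixels'],cv2.COLOR_RGB2BGR)[180:380,220:420]
cv2.imwrite('pics/h1.png',np.hstack([cv2.resize(im,(400,400),interpolation=2),cv2.resize(w,(400,400),interpolation=2)]))
f=240/np.tan(np.radians(b['fov_y'])/2)
s=d['s'];R=Rn.from_quat(s['tool_rot']).as_matrix();print(s['tcp_pos'])
for z in(-.04,-.006,.022):
    c=b['R']@(s['tcp_pos']+R@[-.01,0,z])+b['t'];print(z,((c[:2]/c[2]*f+[b['cx'],b['cy']]-[300,80])*400/140).round(0))
E
```

```text
[0.59072098 0.26592917 0.16740558]
-0.04 [290. 193.]
-0.006 [286. 221.]
0.022 [284. 244.]
```

View pics/h1.png

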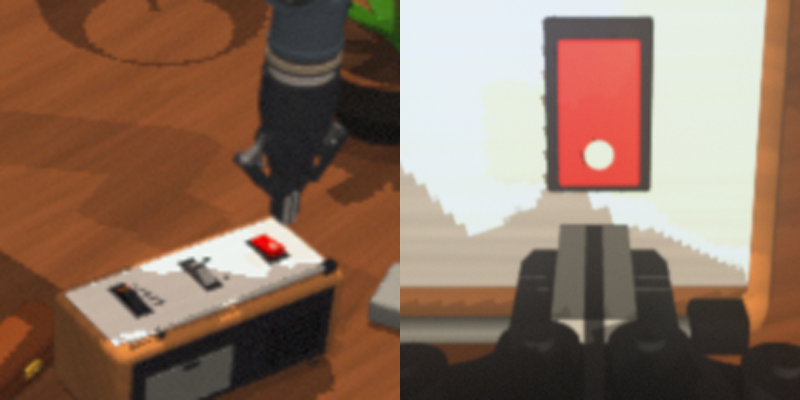

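The scene view agrees: the tip ends at crop (287,222), about 6 mm behind the TCP, so tip z = TCP z + 6 mm. The tip is over the rocker's far end. I'll press in small steps.

Emit:
move_tool(deltas=[[[0, 0, 0.02, 0, 0], [0, 0, 0.034, 0, 0], [0, 0, 0.036, 0, 0], [0, 0, 0.038, 0, 0], [0, 0, 0.04, 0, 0], [0, 0, 0.041, 0, 0]]])

```text
t: 2.85
tcp_pos: [0.5918, 0.2646, 0.1271]
tool_rot: [0.146, 0.989, -0.0, 0.001]
force: [0.6, -1.0, 3.1]
finger_gap: -0.001
gripper_force: 1.5
```

Emit:
move_tool(deltas=[[[0, 0, 0.001, 0, 0], [0, 0, 0.002, 0, 0], [0, 0, 0.003, 0, 0], [0, 0, 0.003, 0, 0]]])

```text
t: 3.25
tcp_pos: [0.5921, 0.2646, 0.1256]
tool_rot: [0.146, 0.989, -0.0, 0.001]
force: [-1.7, -3.6, 11.7]
finger_gap: 0.0
gripper_force: 5.6
```

Emit:
move_tool(deltas=[[[0, 0, 0.001, 0, 0], [0, 0, 0.002, 0, 0], [0, 0, 0.002, 0, 0]]])

```text
t: 3.55
tcp_pos: [0.5921, 0.2646, 0.1254]
tool_rot: [0.146, 0.989, 0.0, 0.002]
force: [-4.5, -3.2, 18.6]
finger_gap: -0.001
gripper_force: 9.3
```

Emit:
move_tool(deltas=[[[0, 0, -0.005, 0, 0], [0, 0, -0.03, 0, 0], [0, 0, -0.05, 0, 0], [0, 0, -0.06, 0, 0], [0, 0, -0.06, 0, 0]]])

```text
t: 4.05
tcp_pos: [0.592, 0.2655, 0.1825]
tool_rot: [0.146, 0.989, 0.001, 0.001]
force: [0.6, -0.5, -0.2]
finger_gap: 0.002
gripper_force: 0.0
```

```bash
python3 - <<'E'
from h import *
d=wr(snap('wrist'));print(d['s']['tcp_pos'],d['s']['force'])
w=cv2.cvtColor(d['pixels'],cv2.COLOR_RGB2BGR)[150:380,200:430]
cv2.imwrite('pics/h2.png',cv2.resize(w,(500,500),interpolation=2))
v,u=np.nonzero((d['pixels'][...,0]>180)&(d['pixels'][...,1]<110)&(d['range_z']<.35)&(d['range_z']>.2))
P=np.array([pt(d,a,b) for a,b in zip(u,v)]);q=P[:,:2]-[.5727,.2713];x=q@[.958,-.286];y=q@[.286,.958]
m=abs(y)<.008
print(y.min(),y.max(),np.polyfit(x[m],P[m,2],1))
for a in np.arange(-.018,.02,.004):
    k=m&(abs(x-a)<.002)
    if k.any(): print(a.round(3),k.sum(),np.median(P[k,2]).round(4))
E
```

```text
[0.59197996 0.26551652 0.18249442] [ 0.63776136 -0.4881554  -0.20498214]
-0.18616307594258996 0.010213782610209577 [-0.19659881  0.13119828]
-0.01 52 0.1325
-0.006 207 0.1325
-0.002 217 0.1317
0.002 207 0.1308
0.006 186 0.1301
0.01 112 0.1292
0.014 147 0.1284
0.018 90 0.1277
```

View pics/h2.png

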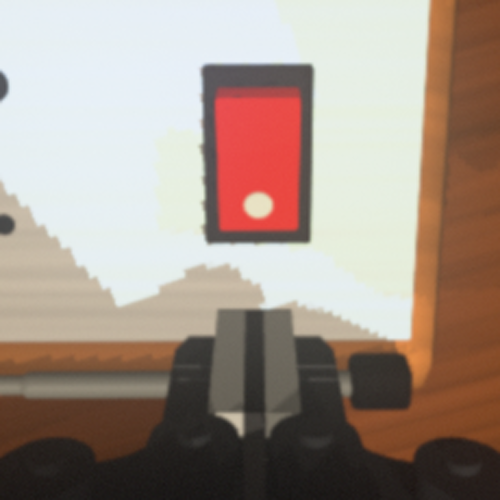

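The rocker is fully on: its far end is down and the face slopes −0.197. Stop contact puts the tip at about TCP + 3 mm. Next is the volume wheel, in two strokes of two clicks each.

```bash
python3 - <<'E'
from h import *
print(go((.5173,.1105,.145),-.291))
E
```

```text
(array([ 0.0261, -0.1695,  0.0361]), 'turn', np.float64(-0.0017), 'tcp', array([0.5911, 0.2652, 0.1812]))
```

Emit:
move_tool(deltas=[[[0.008, -0.045, 0, 0, 0], [0.016, -0.09, 0, 0, 0], [0.022, -0.13, 0, 0, 0], [0.0261, -0.1695, 0, 0, 0], [0.0261, -0.1695, 0, 0, 0], [0.0261, -0.1695, 0.0361, 0, 0], [0.0261, -0.1695, 0.0361, 0, 0], [0.0261, -0.1695, 0.0361, 0, 0]]])

```text
t: 4.9
tcp_pos: [0.5165, 0.1107, 0.1441]
tool_rot: [0.146, 0.989, -0.0, -0.002]
force: [1.5, 0.4, 0.8]
finger_gap: -0.001
gripper_force: 0.0
```

Emit:
move_tool(deltas=[[[0, 0, 0.008, 0, 0], [0, 0, 0.013, 0, 0], [0, 0, 0.015, 0, 0], [0, 0, 0.017, 0, 0], [0, 0, 0.017, 0, 0]]])

```text
t: 5.4
tcp_pos: [0.5182, 0.1102, 0.1294]
tool_rot: [0.146, 0.989, 0.0, 0.001]
force: [-1.0, -1.0, 6.2]
finger_gap: -0.004
gripper_force: 3.2
```

Emit:
move_tool(deltas=[[[0, 0, 0.0005, 0, 0], [-0.002, 0, 0.0007, 0, 0], [-0.004, 0, 0.0007, 0, 0], [-0.006, 0, 0.0007, 0, 0], [-0.008, 0, 0.0007, 0, 0], [-0.01, 0, 0.0007, 0, 0], [-0.012, 0, 0.0007, 0, 0], [-0.0138, 0, 0.0007, 0, 0], [-0.0138, 0, 0.0007, 0, 0], [-0.0138, 0, 0.0007, 0, 0]]])

```text
t: 6.4
tcp_pos: [0.532, 0.1062, 0.1293]
tool_rot: [0.146, 0.989, 0.0, 0.002]
force: [-1.7, -0.1, 8.7]
finger_gap: 0.0
gripper_force: 4.3
```

Emit:
move_tool(deltas=[[[0, 0, -0.01, 0, 0], [0, 0, -0.04, 0, 0], [0, 0, -0.06, 0, 0], [0.05, 0, -0.06, 0, 0], [0.05, 0, -0.06, 0, 0], [0.05, 0, -0.06, 0, 0], [0.05, 0, -0.06, 0, 0]]])

```text
t: 7.1
tcp_pos: [0.4837, 0.1206, 0.188]
tool_rot: [0.146, 0.989, 0.0, 0.001]
force: [-0.4, 0.4, 0.2]
finger_gap: 0.001
gripper_force: 0.0
```

```bash
cat >> h.py <<'E'
def line(d):
    p=d['pixels'].astype(int);f=240/np.tan(np.radians(d['fov_y'])/2)
    v,u=np.nonzero((p[...,0]>120)&(p[...,0]-p[...,2]>70)&(d['range_z']>.05))
    P=np.array([pt(d,a,b) for a,b in zip(u,v)]);q=P[:,:2]-[.524,.1085];x=q@[.958,-.286];y=q@[.286,.958]
    m=(abs(y)<.014)&(abs(x)<.024)&(P[:,2]>.115)
    X=x[m].mean();return m.sum(),X.round(4),'z',P[m,2].mean().round(4),'joint',(2.62+np.arcsin(np.clip(X/.026,-1,1))).round(3)
E
python3 - <<'E'
from h import *
print(line(np.load('w1.npy',allow_pickle=True).item()),line(np.load('top.npy',allow_pickle=True).item()))
d=wr(snap('wrist'));np.save('w2.npy',d,allow_pickle=True);print(line(d))
cv2.imwrite('pics/v2.png',cv2.resize(cv2.cvtColor(d['pixels'],cv2.COLOR_RGB2BGR)[170:330,220:420],(600,480),interpolation=2))
E
```

```text
(np.int64(82), np.float64(-0.0126), 'z', np.float64(0.129), 'joint', np.float64(2.115)) (np.int64(10), np.float64(-0.0131), 'z', np.float64(0.1275), 'joint', np.float64(2.093))
(np.int64(0), np.float64(nan), 'z', np.float64(nan), 'joint', np.float64(nan))h.py:36: RuntimeWarning: Mean of empty slice.
  X=x[m].mean();return m.sum(),X.round(4),'z',P[m,2].mean().round(4),'joint',(2.62+np.arcsin(np.clip(X/.026,-1,1))).round(3)
  ret = ret.dtype.type(ret / rcount)
```

View pics/v2.png

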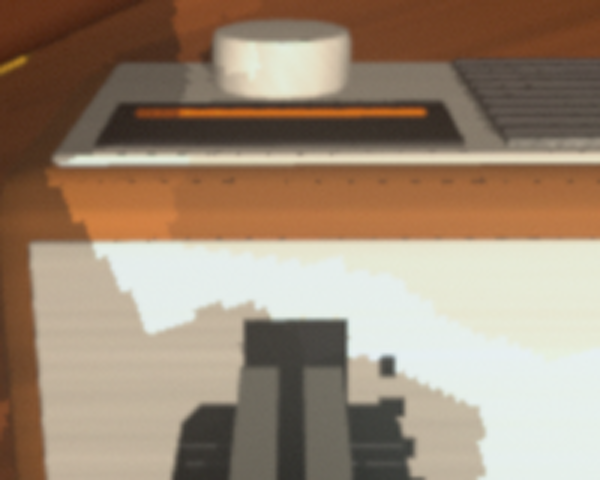

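The fingers hide the wheel here. I'll shift sideways and look again.

Emit:
move_tool(deltas=[[[0, 0.04, -0.03, 0, 0], [-0.015, 0.07, -0.06, 0, 0], [-0.015, 0.085, -0.08, 0, 0], [-0.015, 0.085, -0.08, 0, 0], [-0.015, 0.085, -0.08, 0, 0], [-0.015, 0.085, -0.08, 0, 0]]])

```text
t: 7.75
tcp_pos: [0.5204, 0.1967, 0.2658]
tool_rot: [0.146, 0.989, -0.001, -0.002]
force: [-0.5, -0.2, 0.2]
finger_gap: -0.003
gripper_force: 0.0
```

```bash
python3 - <<'E'
from h import *
d=wr(snap('wrist'));np.save('w2.npy',d,allow_pickle=True);print(line(d),line(snap('top')))
print(go((.5173,.1105,.145),-.291))
f=240/np.tan(np.radians(d['fov_y'])/2);c=d['R']@[.524,.1085,.131]+d['t'];u,v=(c[:2]/c[2]*f+[d['cx'],d['cy']]).astype(int);print(u,v)
cv2.imwrite('pics/v3.png',cv2.resize(cv2.cvtColor(d['pixels'],cv2.COLOR_RGB2BGR)[v-50:v+50,u-50:u+150],(800,400),interpolation=2))
E
```

```text
(np.int64(107), np.float64(0.0006), 'z', np.float64(0.1322), 'joint', np.float64(2.644)) (np.int64(11), np.float64(-0.0001), 'z', np.float64(0.132), 'joint', np.float64(2.618))
(array([-0.0223, -0.0832,  0.121 ]), 'turn', np.float64(-0.0029), 'tcp', array([0.5204, 0.1967, 0.266 ]))
208 258
```

View pics/v3.png

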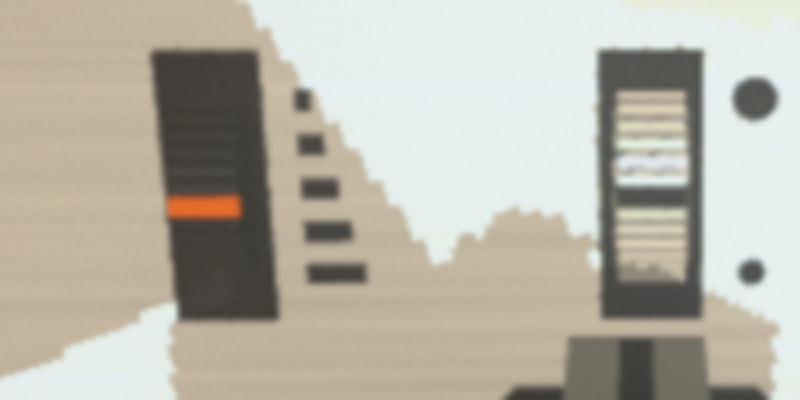

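The orange line is now at the crown (crop (205,207)), joint about 2.62, so it has gone exactly two clicks. The tone wheel looks unchanged. I'll repeat the stroke.

Emit:
move_tool(deltas=[[[-0.01, -0.04, 0.02, 0, 0], [-0.0223, -0.0832, 0.05, 0, 0], [-0.0223, -0.0832, 0.09, 0, 0], [-0.0223, -0.0832, 0.121, 0, 0], [-0.0223, -0.0832, 0.121, 0, 0], [-0.0223, -0.0832, 0.121, 0, 0], [-0.0223, -0.0832, 0.121, 0, 0]]])

```text
t: 8.55
tcp_pos: [0.52, 0.1117, 0.1479]
tool_rot: [0.146, 0.989, 0.0, 0.001]
force: [-0.0, 0.5, 0.2]
finger_gap: 0.002
gripper_force: 0.0
```

Emit:
move_tool(deltas=[[[0, 0, 0.009, 0, 0], [0, 0, 0.014, 0, 0], [0, 0, 0.016, 0, 0], [0, 0, 0.018, 0, 0], [0, 0, 0.018, 0, 0]]])

```text
t: 9.05
tcp_pos: [0.5195, 0.1115, 0.1294]
tool_rot: [0.146, 0.989, -0.0, 0.001]
force: [-0.2, -0.6, 6.1]
finger_gap: -0.001
gripper_force: 3.1
```

Emit:
move_tool(deltas=[[[0, 0, 0.0005, 0, 0], [-0.002, 0, 0.0007, 0, 0], [-0.004, 0, 0.0007, 0, 0], [-0.006, 0, 0.0007, 0, 0], [-0.008, 0, 0.0007, 0, 0], [-0.01, 0, 0.0007, 0, 0], [-0.012, 0, 0.0007, 0, 0], [-0.0138, 0, 0.0007, 0, 0], [-0.0138, 0, 0.0007, 0, 0], [-0.0138, 0, 0.0007, 0, 0]]])

```text
t: 10.05
tcp_pos: [0.5333, 0.1075, 0.1292]
tool_rot: [0.146, 0.989, 0.0, 0.002]
force: [-0.7, -0.4, 8.2]
finger_gap: 0.003
gripper_force: 4.0
```

Emit:
move_tool(deltas=[[[0, 0, -0.01, 0, 0], [0, 0, -0.04, 0, 0], [0, 0, -0.06, 0, 0], [0.03, 0.035, -0.09, 0, 0], [0.035, 0.08, -0.12, 0, 0], [0.035, 0.085, -0.14, 0, 0], [0.035, 0.085, -0.14, 0, 0], [0.035, 0.085, -0.14, 0, 0], [0.035, 0.085, -0.14, 0, 0]]])

```text
t: 10.95
tcp_pos: [0.5219, 0.1982, 0.2664]
tool_rot: [0.146, 0.989, -0.001, -0.002]
force: [-1.1, -0.9, -0.5]
finger_gap: 0.004
gripper_force: 0.0
```

```bash
python3 - <<'E'
from h import *
d=wr(snap('wrist'));print(line(d),line(snap('top')),d['s']['force'])
v,u=np.nonzero((d['pixels'][...,0]>170)&(d['pixels'][...,1]<110)&(d['range_z']>.2))
P=np.array([pt(d,a,b) for a,b in zip(u,v)]);q=P[:,:2]-[.5727,.2713];x=q@[.958,-.286];y=q@[.286,.958]
m=(abs(y)<.008)&(abs(x)<.018);print(m.sum(),np.polyfit(x[m],P[m,2],1))
f=240/np.tan(np.radians(d['fov_y'])/2);c=d['R']@[.524,.1085,.131]+d['t'];u,v=(c[:2]/c[2]*f+[d['cx'],d['cy']]).astype(int)
cv2.imwrite('pics/v4.png',cv2.resize(cv2.cvtColor(d['pixels'],cv2.COLOR_RGB2BGR)[v-50:v+50,u-40:u+160],(800,400),interpolation=2))
E
```

```text
(np.int64(86), np.float64(0.0136), 'z', np.float64(0.1286), 'joint', np.float64(3.171)) (np.int64(8), np.float64(0.0125), 'z', np.float64(0.1289), 'joint', np.float64(3.123)) [-1.07218117 -0.89741907 -0.45157582]
768 [-0.1970264   0.13117161]
```

View pics/v4.png

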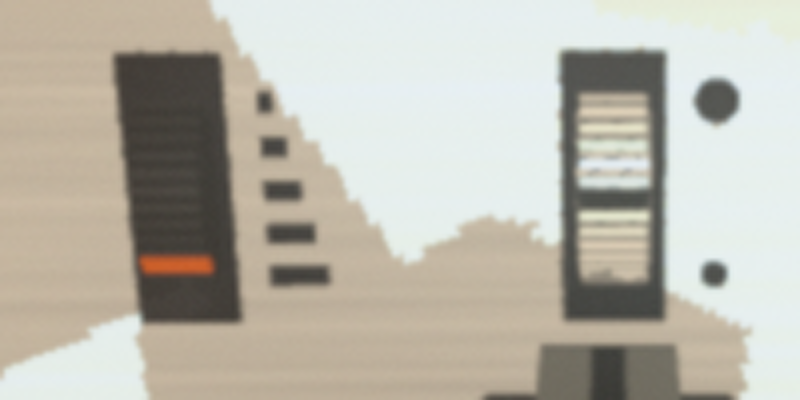

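The line is now at crop (177,265). The joint reads about 3.14 against about 2.10 at the start, which is four clicks. The rocker is still on, the tone wheel is unchanged and the robot touches nothing.

```bash
python3 -c "
from station import manip, vision
print(manip.sign_off())"
```

```text
the job is handed in; nothing more can be done
None
```

The radio is switched on and its volume wheel rests four clicks louder (about 2.10 to 3.14 rad by the cameras); the tone wheel looked unmoved, and the job is handed in, though sign-off returned no verdict.

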